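Pin the specimen clamp shut

TASK

Close the specimen clamp: swing its steel strap into the fork, feel for the place where the loose eye at its end lines up with the fork's holes, and push the long pin from the stand down through fork and eye, past the spring catch, until its head sits fully home inside the collar on top of the fork. Then let go. Leave the short pin in the stand and do not disturb the round puck, the beaker or the jar.

Things in the scene. Friction and masses are not known exactly. Their poses are not given: they have to be found in the camera images.
- clamp: Specimen clamp, fixed to the bench: grey base plate 100 x 250 x 12 mm; steel hinge post at one end (y = -90 mm), steel fork at the other (y = +90 mm). Origin under the middle of the base at bench height; y from hinge post to fork, x across, z up. Fork: two level cheeks 46 x 46 mm, bottom one 30 to 42 mm and top one 56 to 68 mm above the bench, joined by a web on the far +y side only.
- fork_hole (a point): Centre of the pin's seat: top mouth of the vertical 13.5 mm hole through both cheeks of the fork, 68 mm above the bench; axes as the clamp's. A spring catch in the bottom cheek grips the pin once its foot is below about 36 mm above the bench: it does not fall home, the last part needs a push of 5 to 20 N.
- collar_top (a point): Point on the hole's axis level with the rim of the collar round the seat, 75 mm above the bench. Collar: inner diameter 30, outer 40, 7 mm high; too narrow for gripper fingers beside the pin's head, so the last few mm are pushed from on top.
- strap (a joint): Angle of the steel strap about the vertical hinge axis (rad). 0: strap points straight at the fork hole; positive: swung out to the clamp's -x side (anticlockwise from above). Range -0.3 to 1.1, no stop at 0, stays where left. The eye sits on a short loose end link pivoted 125 mm from the hinge axis; with the link off to one side the eye lines up at some strap angle between about -0.07 and 0.07.
- strap_knob (a point): Centre of the top of the strap's upright grey plastic knob, 16 mm diameter, 30 mm high, 95 mm from the hinge axis; top 84 mm above the bench, strap's top face 54 mm.
- link_pivot (a point): Pivot of the end link on the strap, 54 mm above the bench. The link (10 mm thick, 44 to 54 mm above the bench) is stiff but swings up to 0.2 rad either way; its eye, a slot 14 mm wide and 17 mm long in a plate 40 mm wide, is 55 mm beyond the pivot, so up to 11 mm to either side of the strap's line. Where it sits is not given. A pin resting on it drops in when the strap is swept slowly.
- long_pin: Long steel headed pin, standing head up in the stand. Origin at the tip of its foot, z along it towards the head. Shank 12 mm diameter, 48 mm long, tapering to 8 mm over the lowest 3 mm; head 24 mm diameter and 10 mm high (48 to 58 mm above the origin). In the stand its head stands 26 mm clear of the stand's top.
- long_pin_seat (a point): Centre of the underside of the long pin's head, 48 mm above its foot; it meets fork_hole when the pin is home (head top then 78 mm above the bench, 3 mm above the collar).
- short_pin: Short steel pin of the same head and diameter in the stand's other hole; shank 26 mm, head only 4 mm clear of the stand. Too short for the clamp; stays there. Origin at its foot.
- stand: Aluminium block fixed to the bench, 50 x 130 x 30 mm, origin at the centre of its underside, y along its length; two holes 22 mm deep at y = -40 and +40 mm hold the pins, foot 8 mm above the bench. Either pin may be in either hole.
- puck: Bystander: reddish-brown round resin-mounted specimen, 32 mm diameter, 20 mm high; origin at its underside.
- beaker: Bystander: glass beaker, 70 mm diameter, 90 mm high; origin at its underside.
- jar: Bystander: amber jar, 60 mm diameter, 90 mm high; origin at its underside.
Things that resemble listed ones, but are neither listed nor needed, are in the scene too. Leave any pink or purple look-alike of the long_pin alone. There is more than one size of the stand; the one meant has the size given above.

How it is judged:
On the way, in this order (a step that is already met when the one before it is completed fails the run):
1. the strap is swung into the fork (within 0.078 rad of straight) (value of joint strap between -0.078 and 0.078 rad), for 0.1 s.
2. the long pin's foot has passed through the top cheek and the strap's eye (all of step 1 and z of long_pin in the frame of fork_hole below -0.026 m and horizontal distance between long_pin and fork_hole below 0.004 m), for 0.1 s.
At the end, for the whole second after the job is handed in: Long pin through fork and eye, head underside within 2 mm of its seat, within 3 mm of centre, within 0.08 rad of the hole axis, at rest; strap within 0.078 rad of straight (so the pin is in its eye); short pin in the stand; puck, beaker, jar within 30 mm of their starts, not tipped (all of step 1 and z of long_pin_seat in the frame of fork_hole between -0.003 and 0.002 m and horizontal distance between long_pin_seat and fork_hole below 0.003 m and angle between the z axis of long_pin and the z axis of fork_hole, either way round below 0.08 rad and linear speed of long_pin below 0.02 m/s and horizontal distance between short_pin and stand below 0.05 m and height (world z) of short_pin below 0.012 m); the robot touches nothing.
It fails at once if the puck is shoved or knocked over (distance of puck from where it was at the start of the episode above 0.03 m or angle between puck's own z axis and vertical above 0.5 rad).
It fails at once if the beaker is shoved or knocked over (distance of beaker from where it was at the start of the episode above 0.03 m or angle between beaker's own z axis and vertical above 0.5 rad).
It fails at once if the jar is shoved or knocked over (distance of jar from where it was at the start of the episode above 0.03 m or angle between jar's own z axis and vertical above 0.5 rad).
It fails at once if the short pin is pulled out of the stand (height (world z) of short_pin above 0.028 m).
It also fails if it takes over 72 s, if anything falls off the work surface, if the arm or the gripper's body presses on something with over 40 N, if the wrist force passes 120 N, or if a joint passes its speed limit or range.

ROBOT

A 6-joint arm with a two-finger parallel gripper is mounted at the origin on the work surface. World frame = base frame: x ahead of the robot, y to its left, z up, the work surface at z = 0. Lengths are in m, angles in rad, forces in N, time in s.
With the tool pointing down it reaches from about 0.375 to 0.975 m from the base axis. Payload 3.8 kg.
Tool frame: the origin (TCP) lies at the very end of the fingers, on their centre line; the grasp point (between the pads) lies 19 mm behind it; z points along the fingers, y is the line along which they close (so a half turn about z gives the same grasp; the last joint's range is limited). The gripper opens to 85 mm and grips with 20 to 120 N. Pads are 22 mm wide; open, the fingers measure 114 mm over their backs; the gripper's body (76 mm by 85 mm) begins 54 mm behind the grasp point. The pads swing forward as they close: fully open they stand 13 mm farther back than shut.
Start: joints at [1.081, 0.264, 1.604, -0, 1.274, -0.037], TCP at [0.295, 0.607, 0.231] pointing down, gripper open.
Joint ranges: [-2.63, 2.63], [-0.94, 2.18], [0.31, 2.57], [-1.31, 4.45], [0, 2.66], [-2.55, 2.55]. Speed limits (rad/s): [2.57, 2.57, 3.14, 3.14, 3.14, 3.14].

INTERFACE

Orientations are given as a rotation vector (axis times angle).
In Python, from workcell import bot, vision gives the robot as it stands. The module is installed in compiled form; this text tells all that it offers.
- The arm moves only by the tool play_rows, never from a script. Its argument "moves" is a list that holds one entry, the list of rows, each a list of 7 numbers: the turn, a rotation vector about the tool's x, y, z as a fraction of full scale, then the shift along the tool's x, y, z as a fraction of full scale, then the finger opening in mm, from 0 to 85.4. In form: [[[ax, ay, az, x, y, z, jaw], ...]]. A call has 1 to 5 rows; each row shifts and turns the commanded pose from where the row before left it, along the tool's axes as they then stand; what a row does not reach is not made up. Full scale, the value 1, is 0.1 m for a shift and 0.5 rad for a turn. A row lasts 1/12 s, in which the tool goes at most 41.7 mm and 7.16 degrees, less where a joint would pass 70% of its speed; a pose out of reach is approached as far as the arm can. A call with a number of a shift or a turn outside -1 to 1 is refused whole. A call with a gripper value outside its range is refused whole. The fingers move at their own pace and stop on an object; "newtons" is the grip in N (left out, the last holds). Time passes only in rows, so rows that do not move let the fingers close. It gives the time, the measured TCP pose, the force, the opening and the grip force at its end, in the units of the state.
- bot.read_state(): the state, without advancing time (a new reading comes with each control period).
- vision.read_camera(name): name is "side" or "top" or "wrist"; returns a dict with "image" (480x640x3 uint8, red, green, blue), "depth" (480x640 float32, m along the optical axis (not along the pixel's ray), 0 where there is no reading), "K" (3x3 intrinsics, pixels), "R" (3x3) and "t" (3): a world point X has camera coordinates R X + t. Camera axes: x right, y down, z forward; pixel columns grow to the right and rows downward; lengths in m; the calibration is good to about 2 mm. A picture is of the moment at which its call begins.
- bot.finish_job(): hands the job in; it is judged then, once.
The state is a dict: "time": time; "q": joint angles; "joint_vel": joint speeds; "joint_torque": joint torques, N m; "tool_pos": TCP position; "tcp_rot": TCP orientation; "wrist_force": force on the tool from outside, world axes, zero at the start; "torque": the same for the moment, N m; "width": opening from 0.0 (shut) to 1.0 (fully open); "grip_force": force on a finger pad.
Only numpy, scipy, OpenCV 4.12 (cv2) and the standard library are available. Lean on these libraries where they do the work, as an engineer would, in place of code of your own. Each camera call takes 0.05 s, during which the arm holds its last target. There are 200 camera calls.

## Working session

There is one attempt and no reset: what is moved stays moved. The work goes in short steps, Python scripts to look and compute and a tool call to move; the robot and the scene stay as the last step left them, time stands still between calls to the robot, and variables do not carry over. Pictures are saved under pics/ and viewed, at most 10 in all, crops included, and the job is handed in when it is done.

Besides the shell and the picture viewer there is one more tool, called after "Request:" as name([rows], argument=value, ...), one row to a line, values as JSON. play_rows: Moves the arm, as the interface text tells. Its arguments: {"type":"object","properties":{"moves":{"type":"array","items":{"type":"array","items":{"type":"array","items":{"type":"number"}}}},"newtons":{"type":"number"}},"required":["moves"]}

```bash
mkdir -p pics
cat > h.py <<'E'
import numpy as np, cv2
from workcell import bot, vision
from scipy.spatial.transform import Rotation as Ro
def cam(n):
    return vision.read_camera(n)
def ray(c,u,v,z):
    d=c["R"].T@np.linalg.inv(c["K"])@np.array([u,v,1.]); o=-c["R"].T@c["t"]
    return o+d*(z-o[2])/d[2]
def proj(c,X):
    p=c["K"]@(c["R"]@np.array(X)+c["t"]); return p[:2]/p[2]
def cloud(c):
    v,u=np.mgrid[:480,:640]; d=c["depth"]
    P=np.stack([u,v,np.ones_like(u)],-1)@np.linalg.inv(c["K"]).T*d[...,None]
    return (P-c["t"])@c["R"]
def save(n,im): cv2.imwrite("pics/"+n,im[...,::-1])
E
python3 - <<'E'
from h import *
import pickle
s=bot.read_state();print(s)
for n in ("top","side"):
    c=cam(n);save(n+"1.png",c["image"]);pickle.dump(c,open(n+".pkl","wb"));print(n,c["K"].tolist(),(-c["R"].T@c["t"]).round(3),c["R"].round(3).tolist())
E
```

```text
{'time': 0.0, 'q': array([ 1.08108819e+00,  2.64759450e-01,  1.60538386e+00,  3.60029235e-06,
        1.27365972e+00, -3.68783410e-02]), 'joint_vel': array([ 0.00018139, -0.00110291,  0.00075063,  0.00085474,  0.00022462,
       -0.00018506]), 'joint_torque': array([-7.95944816e-04, -5.15101647e+01, -3.67320192e+01, -1.15824751e-04,
        1.25357255e-02,  1.30751111e-06]), 'tool_pos': array([0.29496807, 0.60633698, 0.22995243]), 'tcp_rot': array([-0.70511292, -3.06084528,  0.00335038]), 'wrist_force': array([-0.6651824 ,  0.04135074,  0.65907852]), 'torque': array([-0.01215148, -0.05518138, -0.00036781]), 'grip_force': 0.0, 'width': 1.0011288033124939}
top [[571.9694638302009, 0.0, 312.4255385608585], [0.0, 571.9694638302009, 239.45357906304048], [0.0, 0.0, 1.0]] [ 0.463 -0.033  1.119] [[0.004, -1.0, -0.001], [-0.998, -0.004, -0.069], [0.069, 0.001, -0.998]]
side [[452.7295155960237, 0.0, 325.4096722088085], [0.0, 452.7295155960237, 242.5341312648271], [0.0, 0.0, 1.0]] [ 0.343 -0.642  0.515] [[0.957, -0.289, 0.018], [-0.147, -0.539, -0.829], [0.25, 0.791, -0.558]]
```

View pics/top1.png

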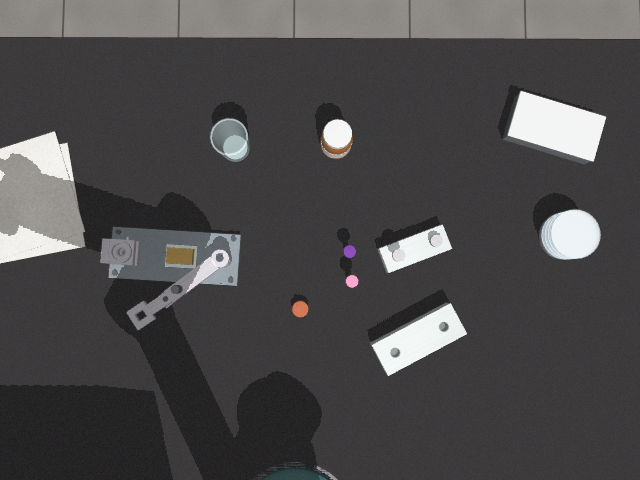

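View pics/side1.png

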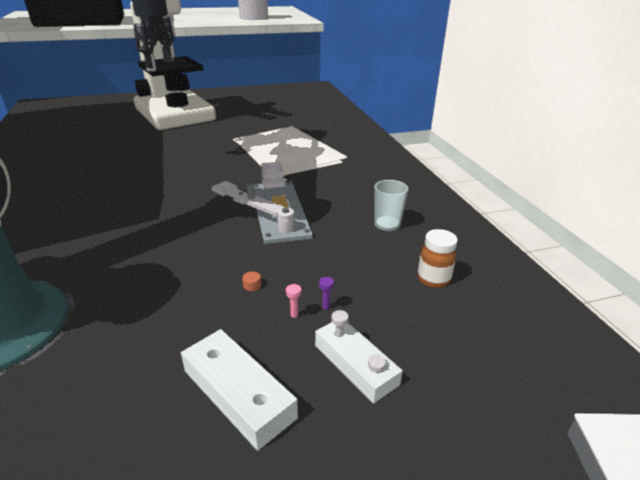

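Long-pin candidates:
- Steel pin with tall head in the small stand: top (398,254), side (340,318).
- Short steel pin in the same stand: top (436,240), side (377,362).
- Purple pin: top (349,251).
- Pink pin: top (352,281).

I choose the tall steel one at (398,254). The stand meant is the small one; the larger block at (420,340) is empty. I'll measure now and check a crop.

Run:
```python
from h import *
import pickle
c=pickle.load(open("top.pkl","rb"));s=pickle.load(open("side.pkl","rb"))
P=cloud(c)
def band(n,u0,u1,v0,v1,a,b):
    Q=P[v0:v1,u0:u1].reshape(-1,3);Q=Q[(Q[:,2]>a)&(Q[:,2]<b)]
    if len(Q)<5: print(n,len(Q));return
    r=cv2.minAreaRect((Q[:,:2]*1000).astype(np.float32)); ci=cv2.minEnclosingCircle((Q[:,:2]*1000).astype(np.float32))
    print(n,len(Q),"mean",Q.mean(0).round(4),"rect",np.round(r[0],1),np.round(r[1],1),round(r[2],1),"circ",np.round(ci[0],1),round(ci[1],1))
band("longhead",380,415,235,275,.058,.075)
band("shorthead",420,455,222,258,.038,.06)
band("stand",370,460,215,280,.025,.035)
band("fork",90,150,230,275,.062,.085)
band("collar",90,150,230,275,.0725,.085)
band("base",90,250,220,295,.008,.02)
band("post",205,235,243,275,.045,.1)
band("strap",120,235,243,335,.045,.062)
band("knob",165,190,278,300,.07,.095)
band("eye",120,160,295,335,.045,.062)
band("puck",285,315,295,325,.01,.03)
# views
a=cv2.resize(c["image"][220:335,95:245],None,fx=4,fy=4,interpolation=cv2.INTER_CUBIC)[:460]
b=cv2.resize(c["image"][215:280,330:460],None,fx=3,fy=3,interpolation=cv2.INTER_CUBIC)
d=cv2.resize(s["image"][270:410,270:410],None,fx=1.8,fy=1.8)
im=np.zeros((600,800,3),np.uint8);im[:460,:600]=a[:, :600]
im2=np.zeros((260,800,3),np.uint8);im2[:195,:390]=b;im2[:252,400:652]=d
save("c1.png",cv2.resize(np.vstack([im[:460],im2]),(660,594)))
for n,X in {"long":[0,0,0]}.items(): pass
```

```text
longhead 137 mean [ 0.5073 -0.1899  0.0663] rect [ 507.3 -189.6] [22.4 22.7] 84.4 circ [ 507.5 -190. ] 11.9
shorthead 128 mean [ 0.5359 -0.2645  0.0442] rect [ 535.8 -264.5] [21.  22.9] 0.5 circ [ 536.4 -264.8] 11.9
stand 1490 mean [ 0.5215 -0.2271  0.0304] rect [ 522. -228.] [ 50.  131.1] 20.9 circ [ 522.3 -227.3] 69.3
fork 803 mean [0.512  0.3264 0.0702] rect [512.1 327.3] [62. 46.] 86.9 circ [512.7 327.5] 37.8
collar 197 mean [0.5117 0.3211 0.0757] rect [511.6 326.5] [56.5 40.3] 85.0 circ [506.9 327.6] 31.6
base 4330 mean [0.5091 0.2325 0.0127] rect [506.8 235.7] [250.4 100.1] 86.6 circ [506.9 235.9] 133.7
post 416 mean [0.4949 0.1475 0.0549] rect [495.1 150.3] [33.2 56.2] 32.6 circ [491.6 148.5] 28.5
strap 1765 mean [0.445  0.218  0.0544] rect [488.7 247.1] [143.1 216.9] 37.5 circ [462.7 228.6] 112.8
knob 75 mean [0.4437 0.2153 0.0826] rect [443.5 215.9] [14.7 13.9] 16.6 circ [443.5 216.2] 8.0
eye 570 mean [0.3997 0.2791 0.0542] rect [402.2 274.7] [40.6 67.2] 33.0 circ [402.7 276.9] 36.6
puck 214 mean [ 0.406  -0.0083  0.0206] rect [405.4  -8.5] [30.4 30.6] 0.6 circ [405.9  -8.2] 15.8
```

View pics/c1.png

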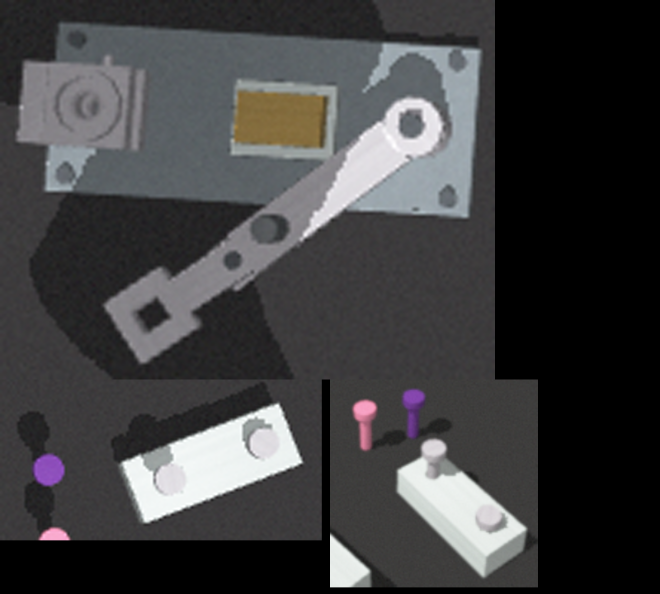

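The crop confirms the choice: the grey tall pin is at (170,480) in the crop and the short one at (263,443). The pink and purple pins stand outside the stand. The strap eye is at (152,315), the collar at (89,105) and the post at (412,125). Next I turn the tool to the clamp's axes and refine the clamp points.

Request:
play_rows([
  [[0, 0, 0.236, 0, 0, 0, 85], [0, 0, 0.236, 0, 0, 0, 60], [0, 0, 0.236, 0, 0, 0, 40], [0, 0, 0.236, 0, 0, 0, 40], [0, 0, 0.236, 0, 0, 0, 40]],
], newtons=25)

```text
time: 0.52
tool_pos: [0.2951, 0.6066, 0.2305]
tcp_rot: [1.573, 2.72, -0.002]
wrist_force: [-0.2, 0.2, -0.1]
width: 0.468
grip_force: 0.0
```

Request:
play_rows([
  [[0, 0, 0.236, 0, 0, 0, 40], [0, 0, 0.236, 0, 0, 0, 40], [0, 0, 0.236, 0, 0, 0, 40], [0, 0, 0.236, 0, 0, 0, 40], [0, 0, 0.236, 0, 0, 0, 40]],
])

```text
time: 0.93
tool_pos: [0.2951, 0.6066, 0.2305]
tcp_rot: [2.295, 2.144, -0.002]
wrist_force: [0.0, -0.2, 0.2]
width: 0.469
grip_force: 0.0
```

```bash
cat >> h.py <<'E'
CY=np.array([.0593,.9982,0]);CX=np.array([.9982,-.0593,0]);O=np.array([.5068,.2357,0])
def cl(p): p=np.array(p)-O; return np.array([p@CX,p@CY,p[2]])*1000
def wo(x,y,z): return O+(x*CX+y*CY)/1000+np.array([0,0,z/1000])
def to(target):
    s=bot.read_state();R=Ro.from_rotvec(s["tcp_rot"]).as_matrix()
    d=R.T@(np.array(target)-s["tool_pos"])
    print("pos",s["tool_pos"].round(4),"cl",cl(s["tool_pos"]).round(1),"shift x0.1m",(d*10).round(3),"F",s["wrist_force"].round(1),"w",round(s["width"]*85.4,1),"t",round(s["time"],2))
    return R
E
python3 - <<'E'
from h import *
import pickle
c=pickle.load(open("top.pkl","rb"))
P=cloud(c)
for n,u,v,z in [("fork",122,251.8,.072),("eye",141.06,315.5,.054),("knob",95+268/3.3,220+228/3.3,.084),("post",219.8,257.9,.054),("pivot",95+233/3.3,220+261/3.3,.054)]:
    print(n,cl(ray(c,u,v,z)).round(1), P[int(v)-5:int(v)+6,int(u)-5:int(u)+6,2].max().round(3))
g=cv2.cvtColor(c["image"],cv2.COLOR_RGB2GRAY)
R=to(wo(-65,-25,130));print(R.round(3).tolist(), cl([.4435,.216,.084]))
E
```

```text
fork [-0.7 81.6 72. ] 0.08
eye [-115.5   42.3   54. ] 0.06
knob [-61.9 -25.8  84. ] 0.089
post [ -0.  -95.2  54. ] 1.119
pivot [-82.5  -0.6  54. ] 0.06
pos [0.2951 0.6066 0.2305] cl [-233.3  357.7  230.5] shift x0.1m [-3.811  1.717  1.009] F [ 0.  -0.2  0.2] w 40.0 t 0.93
[[0.068, 0.998, -0.001], [0.998, -0.068, -0.001], [-0.001, -0.001, -1.0]] [-62.01785 -23.41823  84.     ]
```

Request:
play_rows([
  [[0, 0, 0, -0.32, 0.233, 0, 40], [0, 0, 0, -0.32, 0.233, 0, 40], [0, 0, 0, -0.32, 0.233, 0, 40], [0, 0, 0, -0.32, 0.233, 0, 40], [0, 0, 0, -0.32, 0.233, 0, 40]],
])

```text
time: 1.35
tool_pos: [0.4019, 0.4383, 0.2306]
tcp_rot: [2.288, 2.152, -0.001]
wrist_force: [0.5, -0.6, -0.0]
width: 0.471
grip_force: 0.0
```

Request:
play_rows([
  [[0, 0, 0, -0.32, 0.233, 0, 40], [0, 0, 0, -0.32, 0.233, 0, 40], [0, 0, 0, -0.32, 0.233, 0, 40], [0, 0, 0, -0.32, 0.233, 0, 40], [0, 0, 0, 0, 0, 0, 40]],
])

```text
time: 1.77
tool_pos: [0.4898, 0.3007, 0.2309]
tcp_rot: [2.293, 2.143, -0.002]
wrist_force: [0.5, 0.8, -0.4]
width: 0.47
grip_force: 0.0
```

Run:
```python
from h import *
import pickle
to(wo(-62,-25,130))
c=cam("wrist");save("w1.png",c["image"]);pickle.dump(c,open("w1.pkl","wb"));print(c["K"][0],(-c["R"].T@c["t"]).round(3),c["R"].round(2).tolist())
for X in [wo(-.7,81.6,72),wo(0,90,72)]: print(proj(c,X))
```

```text
pos [0.4898 0.3007 0.2309] cl [-20.8  63.8 230.9] shift x0.1m [-0.888 -0.406  1.011] F [ 0.5  0.8 -0.4] w 40.2 t 1.77
[389.61659973   0.         314.33121769] [0.495 0.382 0.374] [[1.0, -0.07, 0.0], [-0.07, -0.95, 0.32], [-0.02, -0.32, -0.95]]
[339.46443318 191.22029356]
[340.48877707 180.60241657]
```

View pics/w1.png

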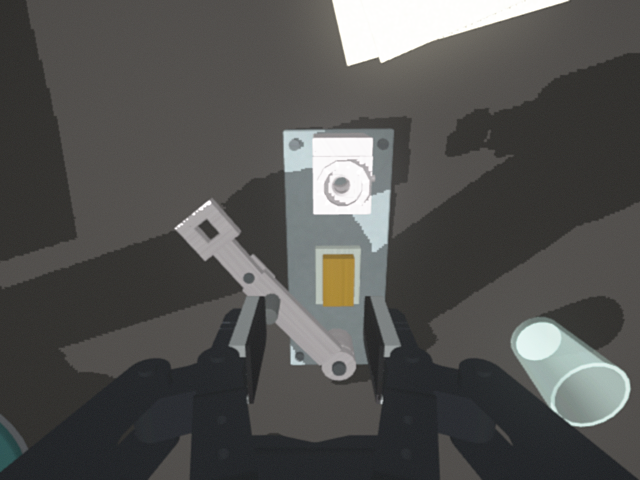

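Wrist view: collar at about (344,185), link eye at (207,231), link pivot at (249,278), hinge at (338,367). I'll refine these numerically.

Run:
```python
from h import *
import pickle
c=pickle.load(open("w1.pkl","rb"));g=cv2.cvtColor(c["image"],cv2.COLOR_RGB2GRAY)
def cen(n,u,v,h,z):
    s=g[v-h:v+h,u-h:u+h]; s=cv2.resize(s,None,fx=8,fy=8,interpolation=cv2.INTER_CUBIC)
    t,b=cv2.threshold(s,0,255,cv2.THRESH_BINARY_INV+cv2.THRESH_OTSU)
    cs,_=cv2.findContours(b,cv2.RETR_LIST,cv2.CHAIN_APPROX_NONE)
    k=min([k for k in cs if cv2.contourArea(k)>1500],key=lambda k:np.linalg.norm(k.mean((0,1))-8*h))
    m=cv2.moments(k);p=np.array([m["m10"],m["m01"]])/m["m00"]/8+[u-h,v-h]-.44
    print(n,t,p.round(1),(np.array(cv2.boundingRect(k)[2:])/8).round(1),"cl",cl(ray(c,*p,z)).round(1))
cen("hole",342,185,11,.067)
cen("eye",207,231,20,.053)
cen("pivot",249,278,9,.054)
cen("post",338,368,10,.054)
P=cloud(c)
Q=P[140:225,300:385].reshape(-1,3);Q=Q[Q[:,2]>.05];h=np.histogram(Q[:,2],np.arange(.05,.1,.002));print(h[0])
C=np.array([cl(q) for q in Q]);F=C[(C[:,2]>62)&(C[:,2]<72)];print("fork x",np.percentile(F[:,0],[.5,99.5]),"y",np.percentile(F[:,1],[.5,99.5]))
C2=C[(C[:,2]>73.0)];print("collar",np.percentile(C2[:,0],[1,99]),np.percentile(C2[:,1],[1,99]),len(C2))
Q=np.array([cl(q) for q in P[350:385,320:357].reshape(-1,3)]);print("post z",np.histogram(Q[:,2],np.arange(40,100,4))[0])
B=np.array([cl(q) for q in P[110:300,270:410].reshape(-1,3)]);B=B[(B[:,2]>7)&(B[:,2]<17)];print("base",np.percentile(B[:,0],[.5,99.5]),np.percentile(B[:,1],[.5,99.5]))
for z in (.075,): print([cl(ray(c,u,v,z)).round(1) for u,v in((320,185),(369,185),(344,160),(344,208))])
```

```text
hole 197.0 [340.6 184.9] [17.1 16.9] cl [ 0.5 85.6 67. ]
eye 115.0 [208.1 229.2] [20.9 20.4] cl [-112.4   45.4   53. ]
pivot 127.0 [248.4 277.7] [11.4 11. ] cl [-80.3  -0.3  54. ]
post 125.0 [338.6 367.9] [14.4 14.8] cl [  1.7 -97.2  54. ]
[   0    0    0    3   12    5   12   13  435 2454  177   43  624  354
    0    0    0    0    0    0    0    0    0    0]
fork x [-21.36193288  24.32915222] y [ 62.91075763 120.66906989]
collar [-20.61556356  21.11347548] [ 65.90148354 145.11926262] 1024
post z [  7   5  22 720  78 115   0   0   0   0   0   0   0   0]
base [-48.06845122  51.01765615] [-41.91273073 125.37396631]
[array([-16. ,  87.3,  75. ]), array([21.9, 86.9, 75. ]), array([  2.3, 106.3,  75. ]), array([ 2.8, 68.7, 75. ])]
```

Request:
play_rows([
  [[0, 0, 0, -0.293, -0.135, 0, 40], [0, 0, 0, -0.293, -0.135, 0, 40], [0, 0, 0, -0.293, -0.135, 0.2, 40], [0, 0, 0, 0, 0, 0.4, 40], [0, 0, 0, 0, 0, 0.3, 40]],
])

```text
time: 2.23
tool_pos: [0.4397, 0.2211, 0.1405]
tcp_rot: [2.29, 2.151, 0.003]
wrist_force: [0.5, 0.1, -1.0]
width: 0.473
grip_force: 0.0
```

Request:
play_rows([
  [[0, 0, 0, 0, 0, 0.3, 40], [0, 0, 0, 0, 0, 0.3, 40], [0, 0, 0, 0, 0, 0.2, 40], [0, 0, 0, 0, 0, 0, 25], [0, 0, 0, 0, 0, 0, 25]],
])

```text
time: 2.65
tool_pos: [0.4393, 0.2216, 0.0602]
tcp_rot: [-2.287, -2.152, 0.005]
wrist_force: [-0.2, -0.2, 0.3]
width: 0.292
grip_force: 0.0
```

Run:
```python
from h import *
to(wo(-62,-24,60))
```

```text
pos [0.4393 0.2216 0.0602] cl [-66.5 -18.1  60.2] shift x0.1m [-0.059  0.045  0.002] F [-0.2 -0.2  0.3] w 24.9 t 2.65
```

Request:
play_rows([
  [[0, 0, 0, -0.06, 0.03, 0, 25], [0, 0, 0, 0, 0, 0, 14], [0, 0, 0, 0, 0, 0, 14], [0, 0, 0, 0, 0, 0, 14], [0, 0, 0, 0, 0, 0, 14]],
], newtons=25)

```text
time: 3.07
tool_pos: [0.4441, 0.216, 0.0629]
tcp_rot: [-2.29, -2.151, -0.004]
wrist_force: [-4.5, 3.5, 6.0]
width: 0.177
grip_force: 25.1
```

Run:
```python
from h import *
R=to(wo(0,0,60));s=bot.read_state();print(s["grip_force"])
```

```text
pos [0.4441 0.216  0.0629] cl [-61.4 -23.4  62.9] shift x0.1m [0.235 0.613 0.031] F [-4.5  3.5  6. ] w 15.1 t 3.07
25.061057209968567
```

Request:
play_rows([
  [[0, 0, 0, 0, 0, -0.025, 14], [0, 0, 0, 0.03, 0.037, 0, 14], [0, 0, 0, 0.029, 0.038, 0, 14], [0, 0, 0, 0.026, 0.04, 0, 14], [0, 0, 0, 0.025, 0.04, 0, 14]],
])

```text
time: 3.48
tool_pos: [0.4577, 0.2259, 0.063]
tcp_rot: [-2.288, -2.147, 0.004]
wrist_force: [-8.1, 6.8, -2.4]
width: 0.17
grip_force: 26.4
```

Request:
play_rows([
  [[0, 0, 0, 0.022, 0.042, 0, 14], [0, 0, 0, 0.02, 0.043, 0, 14], [0, 0, 0, 0.018, 0.044, 0, 14], [0, 0, 0, 0.016, 0.045, 0, 14], [0, 0, 0, 0.013, 0.045, 0, 14]],
])

```text
time: 3.9
tool_pos: [0.4805, 0.2355, 0.0631]
tcp_rot: [-2.287, -2.145, -0.001]
wrist_force: [-3.8, 8.1, -4.0]
width: 0.177
grip_force: 26.2
```

Request:
play_rows([
  [[0, 0, 0, 0.012, 0.046, 0, 14], [0, 0, 0, 0.009, 0.047, 0, 14], [0, 0, 0, 0.007, 0.047, 0, 14], [0, 0, 0, 0.006, 0.045, 0, 14], [0, 0, 0, 0, 0, 0, 14]],
])

```text
time: 4.32
tool_pos: [0.5014, 0.2364, 0.0632]
tcp_rot: [-2.289, -2.15, -0.002]
wrist_force: [0.3, 7.3, -8.5]
width: 0.175
grip_force: 25.8
```

Run:
```python
from h import *
R=to(wo(-1.6,0,60));print(cl(bot.read_state()["tool_pos"])-[.8,-95,0])
c=cam("wrist");save("w2.png",c["image"][100:420,180:500])
```

```text
pos [0.5014 0.2364 0.0632] cl [-5.4  0.4 63.2] shift x0.1m [-0.004  0.038  0.032] F [ 0.3  7.3 -8.5] w 14.9 t 4.32
[-6.21972452 95.35874438 63.15330304]
```

View pics/w2.png

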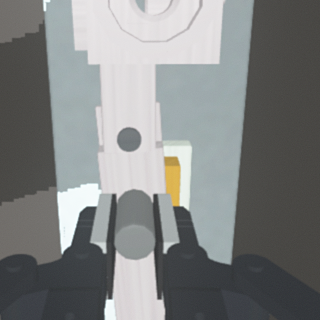

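Request:
play_rows([
  [[0, 0, 0, -0.005, 0.02, 0.01, 14], [0, 0, 0, -0.005, 0.018, 0, 14], [0, 0, 0, 0, 0, 0, 14], [0, 0, 0, 0, 0, 0, 24], [0, 0, 0, 0, 0, 0, 30]],
])

```text
time: 4.78
tool_pos: [0.5059, 0.2338, 0.0635]
tcp_rot: [2.287, 2.151, 0.002]
wrist_force: [0.9, 1.1, -0.4]
width: 0.354
grip_force: 0.0
```

Request:
play_rows([
  [[0, 0, 0, 0, 0, -0.2, 30], [0, 0, 0, 0, 0, -0.4, 30], [0, 0, 0, -0.2, 0, -0.3, 30], [0, 0, 0, -0.2, 0, 0, 30], [0, 0, 0, 0, 0, 0, 30]],
])

```text
time: 5.2
tool_pos: [0.5047, 0.1918, 0.1565]
tcp_rot: [2.287, 2.147, 0.008]
wrist_force: [0.1, -0.6, -1.6]
width: 0.353
grip_force: 0.0
```

Run:
```python
from h import *
import pickle
R=to(wo(0,0,60))
c=cam("wrist");pickle.dump(c,open("w3.pkl","wb"));p=proj(c,wo(1.5,86.5,70));print(p, proj(c,wo(1.5,87.5,70)))
u,v=np.round(p).astype(int);v=max(v,30)
a=c["image"][max(v-60,0):v+120,u-60:u+60];save("w3.png",cv2.resize(a,None,fx=3.3,fy=3.3,interpolation=cv2.INTER_CUBIC));print(u-60,max(v-60,0))
```

```text
pos [0.5047 0.1918 0.1565] cl [  0.5 -44.  156.5] shift x0.1m [ 0.44  -0.014  0.965] F [ 0.1 -0.6 -1.6] w 30.1 t 5.2
[314.07155813   7.24107309] [314.06249511   5.05913727]
254 0
```

View pics/w3.png

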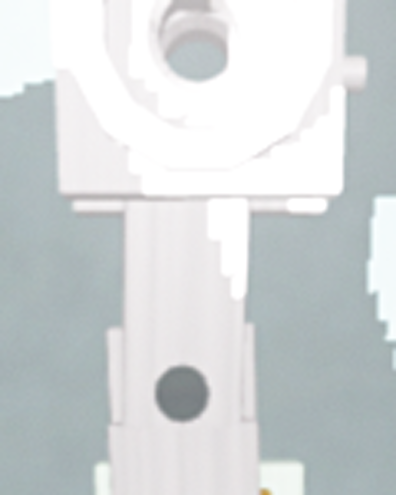

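Request:
play_rows([
  [[0, 0, 0, 0.2, 0, -0.25, 40], [0, 0, 0, 0.2, 0.01, -0.25, 60], [0, 0, 0, 0.1, 0, -0.1, 60], [0, 0, 0, 0, 0, 0, 60], [0, 0, 0, 0, 0, 0, 60]],
])

```text
time: 5.67
tool_pos: [0.5061, 0.244, 0.2122]
tcp_rot: [2.287, 2.153, -0.001]
wrist_force: [-0.4, -0.7, -0.9]
width: 0.702
grip_force: 0.0
```

Run:
```python
from h import *
import pickle
R=to(wo(0,0,60))
c=cam("wrist");pickle.dump(c,open("w4.pkl","wb"));p=proj(c,wo(1.5,86.5,70));print(p,-c["R"].T@c["t"])
u,v=np.round(p).astype(int);print(u-50,v-45)
a=c["image"][v-45:v+45,u-50:u+50].astype(float);a=np.clip((a/255)**1.6*255,0,255).astype(np.uint8)
save("w4.png",cv2.resize(a,None,fx=6,fy=6,interpolation=cv2.INTER_CUBIC))
```

```text
pos [0.5061 0.244  0.2122] cl [ -1.2   8.2 212.2] shift x0.1m [-0.081  0.012  1.522] F [-0.4 -0.7 -0.9] w 59.9 t 5.67
[318.06642541 111.43523605] [0.51073233 0.32472552 0.35559135]
268 66
```

View pics/w4.png

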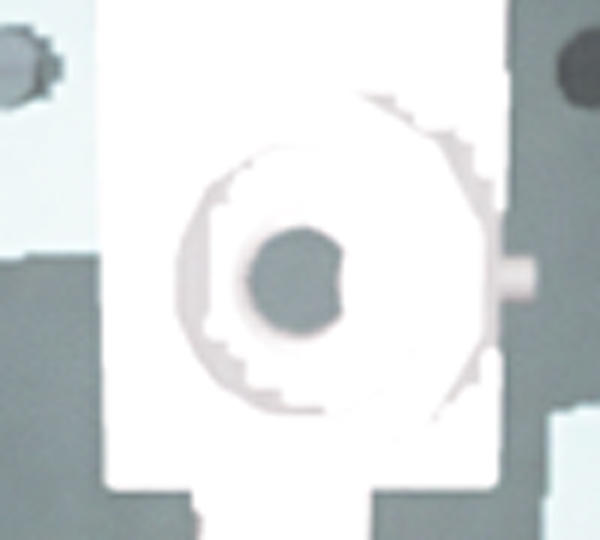

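Wrist view from straight above: the fork hole is at crop (300,283), i.e. pixel (317.6,112.8). The link eye's right edge cuts in about 1 mm at x≈343, so alignment is nearly there. Next I view the pin from the same geometry.

Request:
play_rows([
  [[0, 0, 0, -0.395, 0.027, 0, 60], [0, 0, 0, -0.395, 0.027, 0, 60], [0, 0, 0, -0.395, 0.027, 0, 60], [0, 0, 0, -0.395, 0.027, 0, 60], [0, 0, 0, -0.395, 0.027, 0, 60]],
])

```text
time: 6.13
tool_pos: [0.5051, 0.0433, 0.2102]
tcp_rot: [-2.287, -2.15, 0.005]
wrist_force: [1.6, -1.2, 0.0]
width: 0.702
grip_force: 0.0
```

Request:
play_rows([
  [[0, 0, 0, -0.395, 0.027, 0, 60], [0, 0, 0, -0.395, 0.027, 0, 60], [0, 0, 0, -0.395, 0.027, 0, 60], [0, 0, 0, -0.395, 0.027, 0, 60], [0, 0, 0, -0.395, 0.027, 0, 60]],
])

```text
time: 6.55
tool_pos: [0.5061, -0.1544, 0.2103]
tcp_rot: [-2.288, -2.148, 0.003]
wrist_force: [1.2, 0.0, 0.4]
width: 0.702
grip_force: 0.0
```

Request:
play_rows([
  [[0, 0, 0, -0.395, 0.027, 0, 60], [0, 0, 0, -0.395, 0.027, 0, 60], [0, 0, 0, -0.395, 0.027, 0, 60], [0, 0, 0, 0, 0, 0, 60], [0, 0, 0, 0, 0, 0, 60]],
])

```text
time: 6.97
tool_pos: [0.5071, -0.2729, 0.2101]
tcp_rot: [-2.291, -2.143, 0.002]
wrist_force: [-0.3, 0.3, 0.1]
width: 0.703
grip_force: 0.0
```

Run:
```python
from h import *
import pickle
c4=pickle.load(open("w4.pkl","rb"))
h=ray(c4,317.6,112.8,.068);print("hole",h.round(4))
to([.5073,-.1899,.05])
c=cam("wrist");pickle.dump(c,open("w5.pkl","wb"));p=proj(c,[.5073,-.19,.066]);print(p)
u,v=np.round(p).astype(int);print(u-50,v-50)
a=c["image"][v-50:v+50,u-50:u+50];
P=cloud(c)[v-50:v+50,u-50:u+50];m=((P[...,2]>.058)&(P[...,2]<.074)).astype(np.uint8)
k=max(cv2.findContours(m,cv2.RETR_EXTERNAL,cv2.CHAIN_APPROX_NONE)[0],key=cv2.contourArea)
(q,r)=cv2.minEnclosingCircle(k);mm=cv2.moments(m,True);q2=np.array([mm["m10"],mm["m01"]])/mm["m00"]
print(q,r,q2,"pin",ray(c,q[0]+u-50,q[1]+v-50,.066).round(4),ray(c,q2[0]+u-50,q2[1]+v-50,.066).round(4))
save("w5.png",cv2.resize(a,None,fx=5,fy=5,interpolation=cv2.INTER_CUBIC))
```

```text
hole [0.5131 0.321  0.068 ]
pos [ 0.5071 -0.2729  0.2101] cl [  30.5 -507.7  210.1] shift x0.1m [ 0.826 -0.047  1.603] F [-0.3  0.3  0.1] w 60.0 t 6.97
[307.56865137 105.23689068]
258 55
(52.119224548339844, 50.135860443115234) 17.624107360839844 [52.18083961 50.24434876] pin [ 0.5091 -0.1901  0.066 ] [ 0.5091 -0.1901  0.066 ]
```

View pics/w5.png

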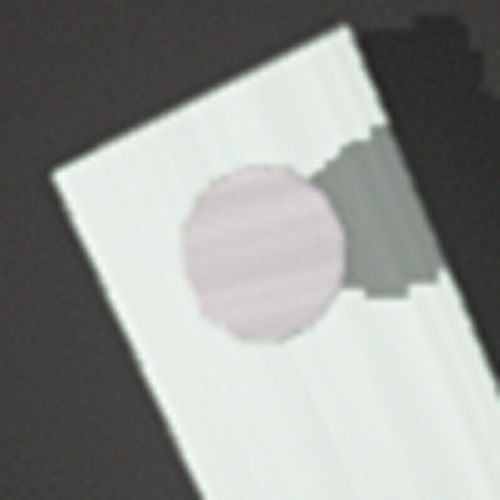

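Wrist view: the long pin's head is at crop (263,253), giving world (0.509,-0.190). Going to grasp it.

Request:
play_rows([
  [[0, 0, 0, 0.27, -0.01, 0, 60], [0, 0, 0, 0.27, -0.01, 0.1, 60], [0, 0, 0, 0.27, -0.01, 0.3, 60], [0, 0, 0, 0.01, 0, 0.35, 60], [0, 0, 0, 0, 0, 0, 60]],
])

```text
time: 7.43
tool_pos: [0.5053, -0.1837, 0.1302]
tcp_rot: [-2.275, -2.147, 0.009]
wrist_force: [-2.1, 1.0, -0.6]
width: 0.701
grip_force: 0.0
```

Run:
```python
from h import *
to([.509,-.190,.050])
```

```text
pos [ 0.5053 -0.1837  0.1302] cl [  23.4 -418.7  130.2] shift x0.1m [-0.065  0.051  0.801] F [-2.1  1.  -0.6] w 59.9 t 7.43
```

Request:
play_rows([
  [[0, 0, 0, -0.02, 0.02, 0.2, 60], [0, 0, 0, 0, 0, 0.2, 60], [0, 0, 0, 0, 0, 0.1, 45], [0, 0, 0, 0, 0, 0, 40], [0, 0, 0, 0, 0, 0, 40]],
])

```text
time: 7.85
tool_pos: [0.5129, -0.1909, 0.0879]
tcp_rot: [-2.288, -2.151, 0.001]
wrist_force: [0.7, -0.0, 0.1]
width: 0.47
grip_force: 0.0
```

Run:
```python
from h import *
to([.509,-.190,.050])
```

```text
pos [ 0.5129 -0.1909  0.0879] cl [  31.4 -425.4   87.9] shift x0.1m [ 0.006 -0.039  0.379] F [ 0.7 -0.   0.1] w 40.1 t 7.85
```

Request:
play_rows([
  [[0, 0, 0, 0.006, -0.036, 0.1, 40], [0, 0, 0, 0, 0, 0.15, 40], [0, 0, 0, 0, 0, 0.13, 40], [0, 0, 0, 0, 0, 0, 40], [0, 0, 0, 0, 0, 0, 40]],
])

```text
time: 8.27
tool_pos: [0.5093, -0.1903, 0.0498]
tcp_rot: [-2.289, -2.151, 0.001]
wrist_force: [0.9, 0.9, 0.1]
width: 0.467
grip_force: 0.0
```

Request:
play_rows([
  [[0, 0, 0, 0, 0, 0, 30], [0, 0, 0, 0, 0, 0, 20], [0, 0, 0, 0, 0, 0, 20], [0, 0, 0, 0, 0, 0, 20], [0, 0, 0, 0, 0, 0, 20]],
], newtons=45)

```text
time: 8.68
tool_pos: [0.5108, -0.1908, 0.0512]
tcp_rot: [2.287, 2.15, 0.001]
wrist_force: [-0.3, 0.9, 5.7]
width: 0.252
grip_force: 44.3
```

Run:
```python
from h import *
to([.509,-.190,.050])
```

```text
pos [ 0.5108 -0.1908  0.0512] cl [  29.3 -425.5   51.2] shift x0.1m [ 0.007 -0.018  0.012] F [-0.3  0.9  5.7] w 21.5 t 8.68
```

Request:
play_rows([
  [[0, 0, 0, 0, 0, -0.1, 20], [0, 0, 0, 0, 0, -0.3, 20], [0, 0, 0, 0, 0, -0.4, 20], [0, 0, 0, 0, 0, -0.4, 20], [0, 0, 0, 0.2, 0, -0.2, 20]],
])

```text
time: 9.1
tool_pos: [0.5131, -0.1733, 0.1955]
tcp_rot: [2.286, 2.144, 0.003]
wrist_force: [1.2, -1.2, -0.4]
width: 0.254
grip_force: 45.2
```

Request:
play_rows([
  [[0, 0, 0, 0.38, -0.02, 0, 20], [0, 0, 0, 0.38, -0.03, 0, 20], [0, 0, 0, 0.38, -0.03, 0, 20], [0, 0, 0, 0.38, -0.03, 0, 20], [0, 0, 0, 0.38, -0.03, 0, 20]],
])

```text
time: 9.52
tool_pos: [0.5079, 0.0217, 0.1901]
tcp_rot: [-2.29, -2.151, 0.0]
wrist_force: [-0.5, -0.1, -1.8]
width: 0.254
grip_force: 45.1
```

Request:
play_rows([
  [[0, 0, 0, 0.38, -0.03, 0, 20], [0, 0, 0, 0.38, -0.03, 0, 20], [0, 0, 0, 0.38, -0.03, 0, 20], [0, 0, 0, 0.38, -0.03, 0, 20], [0, 0, 0, 0.38, -0.03, 0, 20]],
])

```text
time: 9.93
tool_pos: [0.5047, 0.2124, 0.19]
tcp_rot: [-2.289, -2.152, 0.001]
wrist_force: [1.1, -0.5, -1.2]
width: 0.256
grip_force: 45.1
```

Request:
play_rows([
  [[0, 0, 0, 0.3, -0.02, 0, 20], [0, 0, 0, 0.3, -0.02, 0, 20], [0, 0, 0, 0.2, -0.02, 0, 20], [0, 0, 0, 0, 0, 0, 20], [0, 0, 0, 0, 0, 0, 20]],
])

```text
time: 10.35
tool_pos: [0.5038, 0.2916, 0.1896]
tcp_rot: [2.287, 2.154, -0.002]
wrist_force: [0.1, -0.1, -0.7]
width: 0.251
grip_force: 45.1
```

Run:
```python
from h import *
to([.5145,.3206,.125])
c=cam("wrist");s=cam("side")
p=proj(s,[.513,.321,.1]).astype(int)
a=cv2.resize(s["image"][p[1]-60:p[1]+60,p[0]-60:p[0]+60],None,fx=4,fy=4,interpolation=cv2.INTER_CUBIC)
save("w6.png",np.hstack([a[:480],cv2.resize(c["image"][:,160:480],(320,480))]))
```

```text
pos [0.5038 0.2916 0.1896] cl [ -6.3  55.6 189.6] shift x0.1m [0.296 0.09  0.645] F [ 0.1 -0.1 -0.7] w 21.4 t 10.35
```

View pics/w6.png

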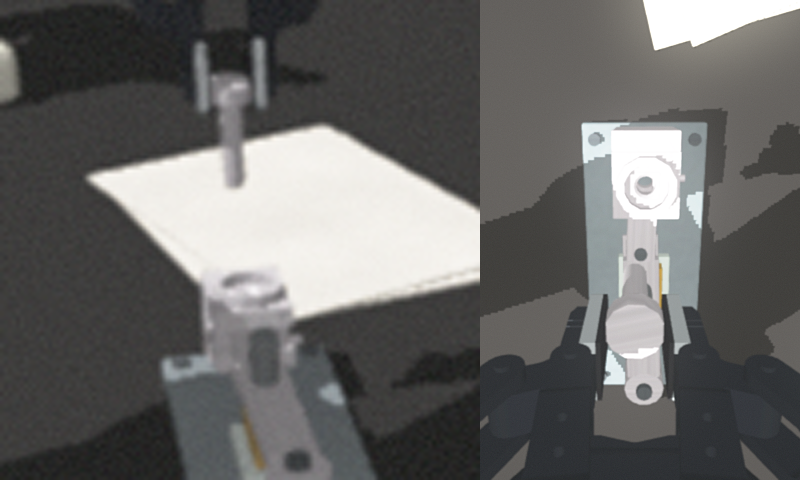

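The pin is held upright at left crop (232,130), and the fork is below it at (245,290). Moving above the hole.

Request:
play_rows([
  [[0, 0, 0, 0.15, 0.05, 0, 20], [0, 0, 0, 0.146, 0.04, 0.2, 20], [0, 0, 0, 0, 0, 0.3, 20], [0, 0, 0, 0, 0, 0.1, 20], [0, 0, 0, 0, 0, 0, 20]],
])

```text
time: 10.87
tool_pos: [0.5125, 0.3169, 0.1257]
tcp_rot: [-2.289, -2.149, 0.014]
wrist_force: [-1.0, -0.8, 0.1]
width: 0.257
grip_force: 45.1
```

Request:
play_rows([
  [[0, 0, 0, 0, 0, 0, 20], [0, 0, 0, 0, 0, 0, 20], [0, 0, 0, 0, 0, 0, 20]],
])

```text
time: 11.12
tool_pos: [0.5165, 0.32, 0.1318]
tcp_rot: [2.289, 2.15, 0.005]
wrist_force: [0.4, -0.2, -1.5]
width: 0.254
grip_force: 45.1
```

Run:
```python
from h import *
to([.5145,.3206,.112])
# pin axis check with side camera: foot and hole pixels
s=cam("side");import pickle;pickle.dump(s,open("s7.pkl","wb"))
P=cloud(s);T=bot.read_state()["tool_pos"]
m=(np.abs(P[...,0]-T[0])<.03)&(np.abs(P[...,1]-T[1])<.03)
for a,b in((.09,.10),(.10,.11),(.11,.122)):
    Q=P[m&(P[...,2]>a)&(P[...,2]<b)];print(a,len(Q),Q.mean(0).round(4))
Q=P[m&(P[...,2]>.07)&(P[...,2]<.08)];print("collar",len(Q),Q.min(0).round(4),Q.max(0).round(4))
```

```text
pos [0.5165 0.32   0.1318] cl [  4.7  84.7 131.8] shift x0.1m [ 0.005 -0.021  0.198] F [ 0.4 -0.2 -1.5] w 21.7 t 11.12
0.09 25 [0.5161 0.3169 0.095 ]
0.1 20 [0.5151 0.3155 0.1055]
0.11 25 [0.5155 0.3161 0.1161]
collar 116 [0.4923 0.2986 0.07  ] [0.5326 0.3418 0.0774]
```

Request:
play_rows([
  [[0, 0, 0, 0.005, -0.028, 0, 20], [0, 0, 0, 0, 0, 0.08, 20], [0, 0, 0, 0, 0, 0.08, 20], [0, 0, 0, 0, 0, 0.02, 20], [0, 0, 0, 0, 0, 0, 20]],
])

```text
time: 11.58
tool_pos: [0.5117, 0.3201, 0.1102]
tcp_rot: [-2.289, -2.151, 0.004]
wrist_force: [-0.4, -0.1, -1.2]
width: 0.252
grip_force: 45.2
```

Request:
play_rows([
  [[0, 0, 0, 0, 0, 0.02, 20], [0, 0, 0, 0, 0, 0.02, 20], [0, 0, 0, 0, 0, 0.02, 20], [0, 0, 0, 0, 0, 0, 20], [0, 0, 0, 0, 0, 0, 20]],
])

```text
time: 12.0
tool_pos: [0.5126, 0.3205, 0.1057]
tcp_rot: [-2.289, -2.151, 0.0]
wrist_force: [-0.1, 1.8, -1.0]
width: 0.253
grip_force: 45.2
```

Run:
```python
from h import *
to([.5135,.3206,.101])
```

```text
pos [0.5126 0.3205 0.1057] cl [  0.7  85.  105.7] shift x0.1m [0.001 0.009 0.047] F [-0.1  1.8 -1. ] w 21.6 t 12.0
```

Request:
play_rows([
  [[0, 0, 0, 0, 0, 0.03, 20], [0, 0, 0, 0, 0, 0.03, 20], [0, 0, 0, 0, 0, 0.02, 20], [0, 0, 0, 0, 0, 0, 20], [0, 0, 0, 0, 0, 0, 20]],
])

```text
time: 12.42
tool_pos: [0.5125, 0.3205, 0.0975]
tcp_rot: [-2.289, -2.151, 0.0]
wrist_force: [0.8, -0.2, -1.4]
width: 0.255
grip_force: 45.2
```

Request:
play_rows([
  [[0, 0, 0, 0, 0, 0.02, 20], [0, 0, 0, 0, 0, 0.02, 20], [0, 0, 0, 0, 0, 0.01, 20], [0, 0, 0, 0, 0, 0, 20], [0, 0, 0, 0, 0, 0, 20]],
])

```text
time: 12.83
tool_pos: [0.5125, 0.3205, 0.0927]
tcp_rot: [-2.289, -2.151, 0.0]
wrist_force: [-0.3, -0.3, -1.6]
width: 0.252
grip_force: 45.2
```

Request:
play_rows([
  [[0, 0, 0, 0, 0, 0.02, 20], [0, 0, 0, 0, 0, 0.02, 20], [0, 0, 0, 0, 0, 0.02, 20], [0, 0, 0, 0, 0, 0, 20], [0, 0, 0, 0, 0, 0, 20]],
])

```text
time: 13.25
tool_pos: [0.5125, 0.3205, 0.0865]
tcp_rot: [-2.289, -2.151, 0.0]
wrist_force: [0.5, 0.2, -1.5]
width: 0.254
grip_force: 45.1
```

Request:
play_rows([
  [[0, 0, 0, 0, 0, 0.02, 20], [0, 0, 0, 0, 0, 0.02, 20], [0, 0, 0, 0, 0, 0.02, 20], [0, 0, 0, 0, 0, 0, 20], [0, 0, 0, 0, 0, 0, 20]],
])

```text
time: 13.67
tool_pos: [0.5125, 0.3205, 0.0806]
tcp_rot: [-2.289, -2.152, 0.0]
wrist_force: [0.9, 0.6, -1.3]
width: 0.25
grip_force: 45.1
```

Request:
play_rows([
  [[0, 0, 0, 0, 0, 0, 30], [0, 0, 0, 0, 0, 0, 40], [0, 0, 0, 0, 0, 0, 40], [0, 0, 0, 0, 0, -0.2, 40], [0, 0, 0, 0, 0, -0.25, 40]],
])

```text
time: 14.08
tool_pos: [0.5104, 0.3194, 0.1235]
tcp_rot: [-2.288, -2.15, 0.009]
wrist_force: [0.3, 0.8, 0.4]
width: 0.466
grip_force: 0.0
```

Request:
play_rows([
  [[0, 0, 0, 0, 0, 0, 20], [0, 0, 0, 0, 0, 0, 0], [0, 0, 0, 0, 0, 0, 0], [0, 0, 0, 0, 0, 0, 0], [0, 0, 0, 0, 0, 0, 0]],
])

```text
time: 14.5
tool_pos: [0.5117, 0.32, 0.1244]
tcp_rot: [-2.289, -2.151, 0.004]
wrist_force: [-0.2, 0.5, -1.2]
width: -0.002
grip_force: 0.0
```

Request:
play_rows([
  [[0, 0, 0, 0, 0, 0.1, 0], [0, 0, 0, 0, 0, 0.1, 0], [0, 0, 0, 0, 0, 0, 0], [0, 0, 0, 0, 0, 0, 0]],
])

```text
time: 14.83
tool_pos: [0.5112, 0.3198, 0.1036]
tcp_rot: [-2.289, -2.151, 0.006]
wrist_force: [0.7, -0.1, 0.4]
width: -0.006
grip_force: 0.0
```

Run:
```python
from h import *
to([.5130,.3205,.078])
```

```text
pos [0.5112 0.3198 0.1036] cl [ -0.6  84.2 103.6] shift x0.1m [0.009 0.019 0.256] F [ 0.7 -0.1  0.4] w -0.5 t 14.83
```

Pushing down slowly.

Request:
play_rows([
  [[0, 0, 0, 0.006, 0.012, 0.03, 0], [0, 0, 0, 0, 0, 0.03, 0], [0, 0, 0, 0, 0, 0.03, 0], [0, 0, 0, 0, 0, 0.03, 0], [0, 0, 0, 0, 0, 0, 0]],
])

```text
time: 15.25
tool_pos: [0.5134, 0.3208, 0.093]
tcp_rot: [-2.289, -2.151, 0.002]
wrist_force: [-0.3, -0.6, -0.1]
width: 0.007
grip_force: 0.0
```

Request:
play_rows([
  [[0, 0, 0, 0, 0, 0.03, 0], [0, 0, 0, 0, 0, 0.03, 0], [0, 0, 0, 0, 0, 0.03, 0], [0, 0, 0, 0, 0, 0, 0], [0, 0, 0, 0, 0, 0, 0]],
])

```text
time: 15.67
tool_pos: [0.5136, 0.3209, 0.0844]
tcp_rot: [-2.289, -2.152, 0.001]
wrist_force: [-0.3, 0.0, -0.2]
width: 0.002
grip_force: 0.0
```

Request:
play_rows([
  [[0, 0, 0, 0, 0, 0.02, 0], [0, 0, 0, 0, 0, 0.02, 0], [0, 0, 0, 0, 0, 0.02, 0], [0, 0, 0, 0, 0, 0, 0], [0, 0, 0, 0, 0, 0, 0]],
])

```text
time: 16.08
tool_pos: [0.5139, 0.3212, 0.0787]
tcp_rot: [2.289, 2.152, 0.0]
wrist_force: [0.0, 0.1, 0.7]
width: -0.001
grip_force: 0.4
```

Run:
```python
from h import *
to([.5130,.3205,.078])
s=cam("side");p=proj(s,[.513,.321,.08]).astype(int)
a=cv2.resize(s["image"][p[1]-50:p[1]+50,p[0]-50:p[0]+50],None,fx=5,fy=5,interpolation=cv2.INTER_CUBIC)
save("w7.png",a)
```

```text
pos [0.5139 0.3212 0.0787] cl [ 2.  85.7 78.7] shift x0.1m [-0.007 -0.009  0.007] F [0.  0.1 0.7] w -0.0 t 16.08
```

View pics/w7.png

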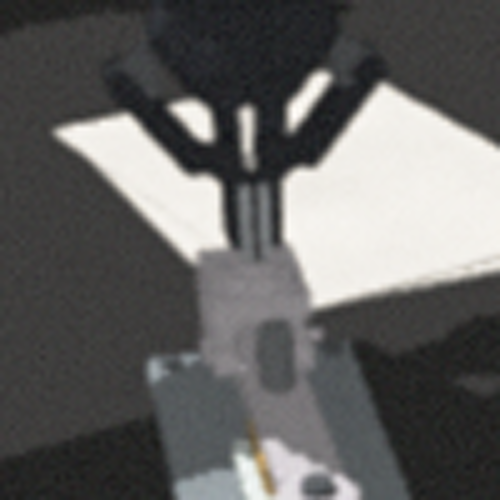

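The shut fingertips are at the collar rim (255,255), and the pin's head isn't sticking up above the collar. I'll press gently to feel it, then back off and measure.

Request:
play_rows([
  [[0, 0, 0, 0, 0, 0.02, 0], [0, 0, 0, 0, 0, 0.02, 0], [0, 0, 0, 0, 0, 0, 0], [0, 0, 0, 0, 0, 0, 0]],
])

```text
time: 16.47
tool_pos: [0.5138, 0.3213, 0.078]
tcp_rot: [-2.289, -2.151, -0.0]
wrist_force: [-7.6, -3.5, 18.2]
width: -0.002
grip_force: 9.3
```

Run:
```python
from h import *
to([.5130,.3205,.078])
```

```text
pos [0.5138 0.3213 0.078 ] cl [ 1.9 85.9 78. ] shift x0.1m [-0.009 -0.007  0.   ] F [-7.6 -3.5 18.2] w -0.1 t 16.47
```

Request:
play_rows([
  [[0, 0, 0, 0, 0, 0.01, 0], [0, 0, 0, 0, 0, 0, 0], [0, 0, 0, 0, 0, -0.2, 0], [0, 0, 0, 0, 0, -0.4, 0], [0, 0, 0, -0.3, 0, -0.3, 0]],
])

```text
time: 16.88
tool_pos: [0.5123, 0.2947, 0.1648]
tcp_rot: [-2.285, -2.154, -0.004]
wrist_force: [1.5, -0.8, 1.0]
width: 0.004
grip_force: 0.0
```

Request:
play_rows([
  [[0, 0, 0, -0.35, 0, -0.2, 0], [0, 0, 0, -0.2, 0, -0.2, 0], [0, 0, 0, 0, 0, 0, 0], [0, 0, 0, 0, 0, 0, 0], [0, 0, 0, 0, 0, 0, 0]],
])

```text
time: 17.3
tool_pos: [0.5082, 0.2369, 0.2025]
tcp_rot: [-2.289, -2.15, 0.001]
wrist_force: [-0.2, -0.3, -0.1]
width: -0.001
grip_force: 0.0
```

Run:
```python
from h import *
to([.5130,.3205,.078])
for n in("wrist","side","top"):
    c=cam(n);P=cloud(c);d=np.hypot(P[...,0]-.5131,P[...,1]-.321)
    Q=P[(d<.009)&(P[...,2]>.03)&(P[...,2]<.11)];R=P[(d>.016)&(d<.019)&(P[...,2]>.06)&(P[...,2]<.09)]
    print(n,len(Q),"head z",np.median(Q[:,2]).round(4),"collar",np.median(R[:,2]).round(4))
P=cloud(c);d=np.hypot(P[...,0]-.536,P[...,1]+.2647)
print("short z",np.median(P[d<.008][:,2]).round(4))
w=c["image"];q=proj(c,[.513,.321,.078]).astype(int);print(w[q[1]-7:q[1]+8:2,q[0]-7:q[0]+8:2,0])
```

```text
pos [0.5082 0.2369 0.2025] cl [  1.3   1.3 202.5] shift x0.1m [ 0.837 -0.003  1.245] F [-0.2 -0.3 -0.1] w -0.1 t 17.3
wrist 640 head z 0.0793 collar 0.0759
side 23 head z 0.0788 collar 0.0746
top 0 head z nan collar nan
short z 0.0445
[[101 101  47  30  30  30  32  36]
 [102  59  29  31  32  34  30  33]
 [ 34  26  30  34  28  31  34  40]
 [ 28  28  30  26  33  30  39  32]
 [ 26  33  28  19  31  31  35  37]
 [ 49  30  31  34  30  34  38  47]
 [ 96  30  27  29  31  37  35 122]
 [185  35  32  33  28  37  45 142]]
  return _methods._mean(a, axis=axis, dtype=dtype,
  ret = ret.dtype.type(ret / rcount)
```

```bash
python3 -c "
from h import *
print(bot.finish_job())"
```

```text
the job is handed in; nothing more can be done
None
```

I handed the job in with the clamp closed: the long pin's head measures about 3–4 mm above the collar rim (3 mm is fully home), the arm is clear and the short pin is still in the stand; no verdict came back, and I did not re-measure the puck, beaker and jar at the end.

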